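# Pop the push-push hatch and reset the tripped breaker

### The arm

A 7-joint arm with a two-finger parallel gripper is mounted at the origin on a cart in front of the work surface, level with it; the furniture and walls round the work are solid. World frame = base frame: x ahead of the robot, y to its left, z up, the work surface at z = 0. Lengths are in m, angles in rad, forces in N, time in s.
With the tool pointing down it reaches from about 0.425 to 0.925 m from the base axis. Payload 6.8 kg.
Tool frame: the origin (TCP) lies midway between the tips of the shut fingers; the grasp point (between the pads) lies 19 mm behind it; z points along the fingers, y is the direction in which the jaws open and shut (so a half turn about z gives the same grasp; the last joint's range is limited). The gripper opens to 85 mm and grips with 20 to 120 N. Pads are 22 mm wide; open, the fingers measure 114 mm over their backs; the gripper's body (76 mm by 85 mm) begins 54 mm behind the grasp point. The pads swing forward as they close: fully open they stand 13 mm farther back than shut.
Start: joints at [-1.453, 0.477, 0.022, 1.555, -0.011, 1.109, -0.083], TCP at [0.151, 0.658, 0.231] pointing down, gripper open.
Joint ranges: [-2.96, 2.96], [-0.34, 2.1], [-1.41, 1.46], [0.24, 2.44], [-1.37, 4.51], [0.17, 1.92], [-2.96, 2.96]. Speed limits (rad/s): [2.39, 2.39, 3.14, 3.14, 3.14, 3.14, 3.14].

### API

Orientations are given as a unit quaternion [w, x, y, z].
In Python, from station import monitor, optics, job_done gives the robot as it stands.
- The arm moves only by the tool arm_command, never from a script. Its argument "rows" is text: rows parted by semicolons, each of 5 numbers parted by spaces: the gripper command: -1 is fully open, 1 is shut, values between are in proportion, then the shift along the tool's x, y, z in m, then the turn about the tool's z in degrees. In form: fingers dx dy dz spin; .... A call has 1 to 20 rows; each row shifts and turns the commanded pose from where the row before left it, along the tool's axes as they then stand; what a row does not reach is not made up. A row lasts 1/12 s, in which the tool goes at most 41.7 mm and 7.16 degrees, less where a joint would pass 70% of its speed; a pose out of reach is approached as far as the arm can. A call is refused whole if a number of a shift passes 0.0417 or a number of a turn 7.16, either way. A call with a gripper value outside its range is refused whole. The fingers move at their own pace and stop on an object; the grip force is fixed at half the most. Time passes only in rows, so rows that do not move let the fingers close. It gives the time, the measured TCP pose, the force and the opening at its end, in the units of the state.
- monitor.read_state(): the state, without advancing time (a new reading comes with each control period).
- optics.grab_frame(name): name is "side" or "top"; returns the picture (480x640x3 uint8, red, green, blue); there is no depth.
- optics.get_calibration(name): a dict with "fx", "fy", "cx", "cy" (pixels), "rvec" (rotation vector, rad) and "tvec" (3), from world to camera coordinates, as OpenCV has them. Camera axes: x right, y down, z forward; pixel columns grow to the right and rows downward; lengths in m; the calibration is good to about 2 mm. A picture is of the moment at which its call begins. get_calibration takes no time and is no camera call.
- job_done(): hands the job in, once; it reports no verdict.
The state is a dict: "clock": time; "joint_positions": joint angles; "joint_vel": joint speeds; "tau": joint torques, N m; "tcp_pos": TCP position; "eef_rot": TCP orientation; "force": force on the tool from outside, world axes, zero at the start; "ft_torque": the same for the moment, N m; "opening": opening from 0.0 (shut) to 1.0 (fully open).
Only numpy, scipy, OpenCV 4.12 (cv2) and the standard library are available. Lean on these libraries where they do the work, as an engineer would, in place of code of your own. Each camera call takes 0.05 s, during which the arm holds its last target. There are 200 camera calls.

### The job

The breaker in the power box with the orange hatch has tripped. With the fingertips, press the orange hatch once on its ribbed pad so that its push-push latch lets go, let it pop up and see that it stays standing wide open, then push the red button underneath fully home and leave the hatch open. Do not push the hatch back down once it has begun to open, leave the blue hatch shut, and do not pick up or shift the loose things on the bench.

Things in the scene. Friction and masses are not known exactly. Their poses are not given: they have to be found in the camera images.
- orange_box: light grey power box, orange hatch in its top, bolted to the bench; 130 mm deep (x), 110 wide (y; 142 over its feet), rim 56 mm above the bench. Origin on the bench: the case reaches 70 mm to the front of it (-x, robot's side), 60 to the rear (+x, plus a 12 mm stub). x points from the front to the hinge side, y along the hinge, z up.
- orange_hatch (a joint): angle of the orange hatch, rad: 0 latched shut, negative pushed in, 1.85 wide open (stop; leans back 16 deg past upright). Push-push latch: pushed in to -0.07 or further (firm stop near -0.105) and let go, a damped spring swings it fully open in 1 to 2 s and holds it there; it follows a slowly withdrawn finger. Pushed in less it stays latched; pushed down again it latches shut.
- orange_press (a point): point on the top face of the orange hatch, mid of its black ribbed push pad, 15 mm from the front edge, 73 mm from the hinge line; while shut 30 mm in front of the box origin and 68 mm above the bench. Moves with the hatch. Pushing down here takes about 2 N through 5 mm (then it lets go), firm stop at about 7.5 mm.
- orange_hinge (a point): middle of the orange hatch's hinge line (along the box's y), fixed to the box, 43 mm behind its origin, 57 mm above the bench. The hatch is a hollow plastic cover reaching 88 mm forward from it (-x), 82 mm wide, 12 mm above the rim when shut; its front edge swings up and away from the robot.
- orange_plunger (a joint): travel in m of the red reset button of the breaker under the orange hatch: 0 tripped (standing out), 0.006 fully home. It moves straight down, takes about 3 N at 15 mm/s, and stays where it is left.
- orange_plunger_top (a point): centre of the top of that red button, 13 mm across, in the well under the orange hatch, 4 mm behind the box origin, 39 mm in front of the hinge line; 60 mm above the bench when out (4 mm above the rim), 54 mm when home. The well is 90 mm long, 88 wide; a white latch track stands in its front part, 5 mm below the rim.
- blue_box: light grey power box, blue hatch in its top, bolted to the bench; 130 mm deep (x), 110 wide (y; 142 over its feet), rim 56 mm above the bench. Origin on the bench: the case reaches 70 mm to the front of it (-x, robot's side), 60 to the rear (+x, plus a 12 mm stub). x points from the front to the hinge side, y along the hinge, z up.
- blue_hatch (a joint): angle of the blue hatch, rad: 0 latched shut, negative pushed in, 1.85 wide open (stop; leans back 16 deg past upright). Push-push latch: pushed in to -0.07 or further (firm stop near -0.105) and let go, a damped spring swings it fully open in 1 to 2 s and holds it there; it follows a slowly withdrawn finger. Pushed in less it stays latched; pushed down again it latches shut.
- blue_press (a point): point on the top face of the blue hatch, mid of its black ribbed push pad, 15 mm from the front edge, 73 mm from the hinge line; while shut 30 mm in front of the box origin and 68 mm above the bench. Moves with the hatch. Pushing down here takes about 2 N through 5 mm (then it lets go), firm stop at about 7.5 mm.
- blue_hinge (a point): middle of the blue hatch's hinge line (along the box's y), fixed to the box, 43 mm behind its origin, 57 mm above the bench. The hatch is a hollow plastic cover reaching 88 mm forward from it (-x), 82 mm wide, 12 mm above the rim when shut; its front edge swings up and away from the robot.
- blue_plunger (a joint): travel in m of the red reset button of the breaker under the blue hatch: 0 tripped (standing out), 0.006 fully home. It moves straight down, takes about 3 N at 15 mm/s, and stays where it is left.
- blue_plunger_top (a point): centre of the top of that red button, 13 mm across, in the well under the blue hatch, 4 mm behind the box origin, 39 mm in front of the hinge line; 60 mm above the bench when out (4 mm above the rim), 54 mm when home. The well is 90 mm long, 88 wide; a white latch track stands in its front part, 5 mm below the rim.
- bar_2: loose dark steel bar lying flat near the front of the bench, 34 x 112 x 10 mm; origin at the centre of its underside, long along its y. Not to be moved.
- loupe: loose black standing loupe, 37 mm across, 38 mm tall, at the left of the boxes; origin at the centre of its foot. Not to be moved.
- quoin_key: loose steel T-shaped key lying flat behind the boxes, 70 x 94 x 11 mm; origin at the centre of its underside. Not to be moved.

How it is judged:
On the way, in this order (a step that is already met when the one before it is completed fails the run):
1. the orange hatch is pressed in past its latch (value of joint orange_hatch below -0.05 rad), for 0.02 s.
2. the orange hatch has popped and stands wide open for half a second, the red button still out (value of joint orange_hatch above 1.6 rad and value of joint orange_plunger below 0.002 m), for 0.5 s.
3. the red button under it is pushed home (value of joint orange_plunger above 0.0048 m), for 0.1 s.
At the end, for the whole second after the job is handed in: The orange hatch stands still, open beyond 1.6 rad; the red button under it is in by at least 4.8 of its 6 mm; the blue hatch is shut (within 0.05 rad) with its own button out; the bar, loupe and key lie within 15 mm of where they were (value of joint orange_hatch above 1.6 rad and value of joint orange_plunger above 0.0048 m and velocity of joint orange_hatch between -0.1 and 0.1 rad/s and not (value of joint blue_hatch below -0.04 rad or value of joint blue_hatch above 0.05 rad or value of joint blue_plunger above 0.0015 m) and not (distance of any of bar_2, loupe, quoin_key from where it was at the start of the episode above 0.015 m)); the robot touches nothing.
It fails at once if the orange hatch is pushed back down after it has begun to open (value of joint orange_hatch between 0.02 and 0.8 rad and velocity of joint orange_hatch below -0.15 rad/s).
It fails at once if the blue hatch is pressed in (more than 0.04 rad) or opened (value of joint blue_hatch below -0.04 rad or value of joint blue_hatch above 0.05 rad or value of joint blue_plunger above 0.0015 m).
It fails at once if a loose thing (bar, loupe, key) is shifted by more than 15 mm (distance of any of bar_2, loupe, quoin_key from where it was at the start of the episode above 0.015 m).
It fails at once if a loose thing is lifted off the bench (height (world z) of any of bar_2, loupe, quoin_key above 0.01 m).
It also fails if it takes over 38 s, if anything falls off the work surface, if the arm or the gripper's body presses on something with over 40 N, if the wrist force passes 120 N, or if a joint passes its speed limit or range.

## Working session

There is one attempt and no reset: what is moved stays moved. The work goes in short steps, Python scripts to look and compute and a tool call to move; the robot and the scene stay as the last step left them, time stands still between calls to the robot, and variables do not carry over. Pictures are saved under pics/ and viewed, about 8 in all and at most 12, crops included, and the job is handed in when it is done.

Besides the shell and the picture viewer there is one more tool, called after "Request:" as name(argument=value, ...) on one line, values as JSON. arm_command: Moves the arm, as the interface text tells. Its arguments: {"type":"object","properties":{"rows":{"type":"string"}},"required":["rows"]}

```bash
mkdir -p pics
cat > h.py <<'E'
import numpy as np, cv2
from station import monitor, optics, job_done
def cal(n):
    c=optics.get_calibration(n); K=np.array([[c['fx'],0,c['cx']],[0,c['fy'],c['cy']],[0,0,1.]])
    R=cv2.Rodrigues(np.array(c['rvec'],float))[0]; return K,R,np.array(c['tvec'],float).ravel()
def ray(n,u,v,z):
    K,R,t=cal(n); d=R.T@np.linalg.solve(K,[u,v,1]); o=-R.T@t; return o+d*(z-o[2])/d[2]
def proj(n,p):
    K,R,t=cal(n); q=K@(R@np.array(p)+t); return q[:2]/q[2]
def snap(n,f): 
    im=optics.grab_frame(n)[:,:,::-1].copy(); cv2.imwrite('pics/'+f,im); return im
E
python3 - <<'E'
from h import *
for n in('top','side'):
    snap(n,n+'0.png'); K,R,t=cal(n); print(n,K[0,0],(-R.T@t).round(3))
s=monitor.read_state(); print(s['tcp_pos'],s['eef_rot'],s['clock'],s['force'],s['opening'])
E
```

```text
top 511.1910848518062 [0.491 0.048 1.01 ]
side 458.66503176837284 [ 0.167 -0.575  0.516]
[0.1510177  0.65734409 0.2304239 ] [-2.01738976e-05  1.12627688e-01  9.93636922e-01 -8.19377613e-04] 0.1 [-0.42980879 -0.53835068  0.10071639] 1.0018222982477933
```

View pics/top0.png

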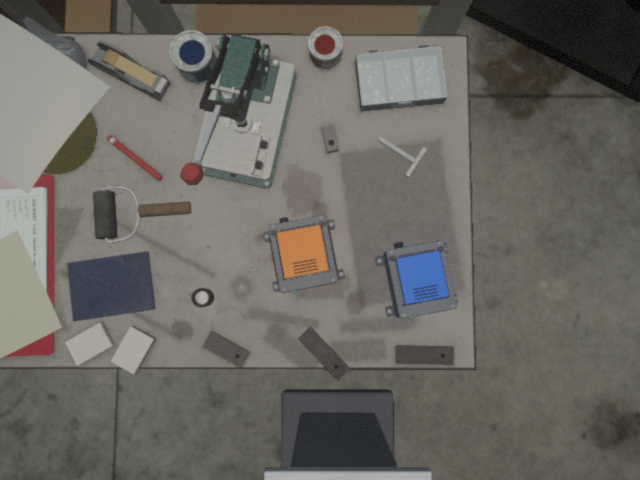

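View pics/side0.png

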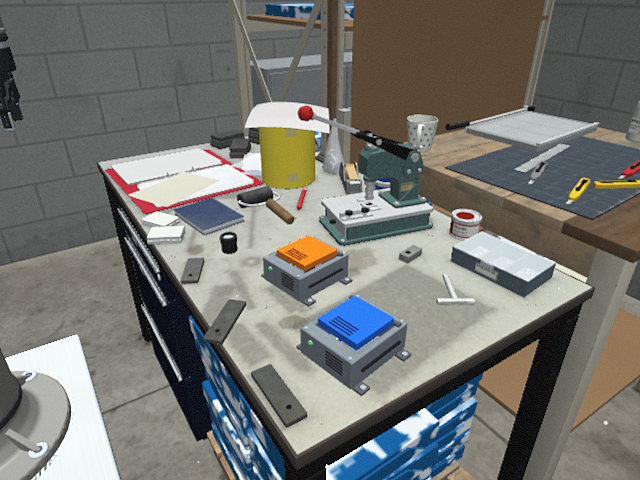

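The top view has the orange hatch around (302,251), pad around (306,267), with the blue hatch at (424,278). The arm is out of frame to the left. The side view agrees. Next I'll measure the hatch by colour.

Run:
```python
from h import *
im=cv2.imread('pics/top0.png'); hsv=cv2.cvtColor(im,cv2.COLOR_BGR2HSV)
m=cv2.inRange(hsv,(8,150,120),(20,255,255)); m[:200]=0; m[320:]=0; m[:,:250]=0;m[:,360:]=0
m=cv2.morphologyEx(m,cv2.MORPH_CLOSE,np.ones((7,7)))
c=max(cv2.findContours(m,0,2)[0],key=cv2.contourArea); r=cv2.minAreaRect(c); b=cv2.boxPoints(r)
P=np.array([ray('top',*p,0.067) for p in b]); print(b.round(1),P.round(4))
print([np.linalg.norm(P[i]-P[i-1]).round(4) for i in range(4)])
o=P[np.argsort(P[:,0])]; f=o[:2].mean(0); h=o[2:].mean(0); x=(h-f)/np.linalg.norm(h-f); yaw=np.arctan2(x[1],x[0]); print('yaw',np.degrees(yaw))
cen=P.mean(0); # hatch centre = origin + (-1mm)
for nm,d in(('press',-.029),('plunger',.005),('hinge',.044)): print(nm,(cen+x*d).round(4))
print([proj('side',cen+x*-.029), proj('side',cen)])
for p in [(306,267)]: print(ray('top',*p,.068))
for nm,p in(('loupe',(203,297)),('bar',(323,352)),):print(nm,ray('top',*p,.02))
s=monitor.read_state();print(s['joint_positions'])
from scipy.spatial.transform import Rotation as Ro
q=s['eef_rot'];M=Ro.from_quat([q[1],q[2],q[3],q[0]]).as_matrix();print(M.round(3))
```

```text
[[276.4 232.9]
 [318.9 225.2]
 [326.9 269.6]
 [284.5 277.3]] [[0.5966 0.134  0.067 ]
 [0.6112 0.0554 0.067 ]
 [0.5289 0.0403 0.067 ]
 [0.5145 0.1183 0.067 ]]
[np.float64(0.0836), np.float64(0.08), np.float64(0.0837), np.float64(0.0793)]
yaw 10.61138202752704
press [0.5343 0.0817 0.067 ]
plunger [0.5677 0.0879 0.067 ]
hinge [0.606  0.0951 0.067 ]
[array([294.54268212, 255.17637233]), array([305.82926442, 249.86607951])]
[0.53345268 0.07885987 0.068     ]
loupe [0.47757059 0.27818402 0.02      ]
bar [0.37361913 0.04717609 0.02      ]
[-1.4531127   0.47771607  0.02235468  1.55635304 -0.01147764  1.10929116
 -0.08307011]
[[-0.975  0.224 -0.   ]
 [ 0.224  0.975 -0.002]
 [-0.    -0.002 -1.   ]]
```

Request:
arm_command(rows="1 0 0 0 -5.9;1 0 0 0 -5.9;1 0 0 0 -5.9;1 0 0 0 -5.9;1 -.015 -.0354 0 0;1 -.015 -.0354 0 0;1 -.015 -.0354 0 0;1 -.015 -.0354 0 0;1 -.015 -.0354 0 0;1 -.015 -.0354 0 0;1 -.015 -.0354 0 0;1 -.015 -.0354 0 0;1 -.015 -.0354 0 0;1 -.015 -.0354 0 0;1 -.015 -.0354 0 0;1 -.015 -.0354 0 0;1 -.015 -.0354 0 0;1 -.015 -.0354 0 0;1 -.015 -.0354 0 0;1 -.015 -.0354 0 0")

```text
clock: 1.77
tcp_pos: [0.4922, 0.1438, 0.2312]
eef_rot: [-0.0, -0.093, 0.996, 0.0]
force: [0.8, 1.0, -0.2]
opening: 0.002
```

Request:
arm_command(rows="1 -.015 -.0354 0.02 0;1 -.015 -.0354 0.02 0;1 0 0 0.03 0;1 0 0 0.03 0;1 0 0 0.02 0;1 0 0 0.01 0;1 0 0 0 0;1 0 0 0 0;1 0 0 0 0;1 0 0 0 0")

```text
clock: 2.6
tcp_pos: [0.5338, 0.0845, 0.1044]
eef_rot: [0.001, -0.093, 0.996, 0.0]
force: [0.1, -0.2, 0.1]
opening: -0.002
```

Run:
```python
from h import *
s=monitor.read_state(); p=s['tcp_pos'];print(p,s['eef_rot'],s['force'],s['clock'])
a=snap('top','t1.png');b=snap('side','s1.png')
print(proj('top',p),proj('side',p))
A=cv2.resize(a[190:330,230:390],None,fx=2.5,fy=2.5); B=cv2.resize(b[130:330,230:390],None,fx=2.5,fy=2.5)
A=cv2.copyMakeBorder(A,0,B.shape[0]-A.shape[0],0,0,0); cv2.imwrite('pics/c1.png',np.hstack([A,B]))
```

```text
[0.53381734 0.08452122 0.10436481] [ 1.37991991e-03 -9.30194055e-02  9.95663285e-01  3.29001951e-04] [ 0.06195577 -0.20696394  0.09292115] 2.6
[302.13468587 265.85190414] [292.95820339 237.46145635]
```

View pics/c1.png

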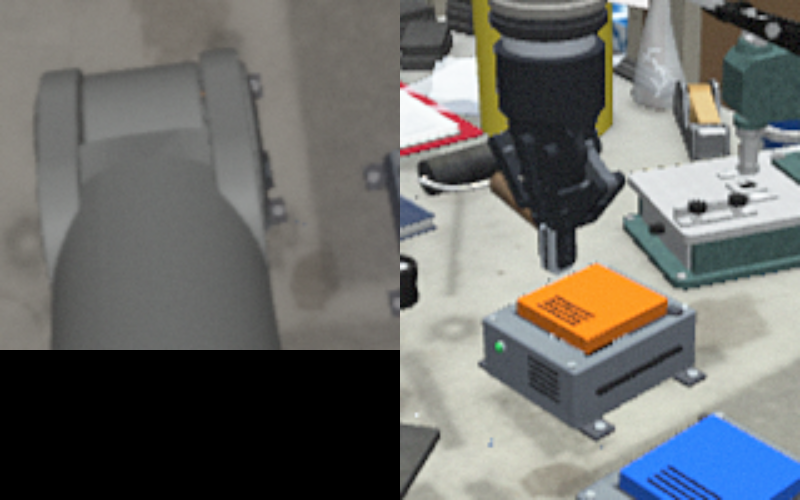

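Side crop: the shut fingertips are at (557,268), directly above the ribbed pad at (567,310). The projection of the TCP matches. I'll shift 4 mm in y and descend to just above the hatch.

Request:
arm_command(rows="1 0.001 -.004 0.010 0;1 0 0 0.01 0;1 0 0 0.008 0;1 0 0 0.003 0;1 0 0 0 0;1 0 0 0 0")

```text
clock: 3.2
tcp_pos: [0.5322, 0.0799, 0.0713]
eef_rot: [-0.0, -0.093, 0.996, -0.0]
force: [-0.8, -0.3, 0.3]
opening: 0.0
```

Request:
arm_command(rows="1 0 0 0.002 0;1 0 0 0.002 0;1 0 0 0.001 0;1 0 0 0 0")

```text
clock: 3.53
tcp_pos: [0.5327, 0.0801, 0.0669]
eef_rot: [0.0, -0.093, 0.996, 0.0]
force: [0.7, -0.3, 1.8]
opening: 0.001
```

Request:
arm_command(rows="1 0 0 0.0015 0;1 0 0 0.0015 0;1 0 0 0.001 0;1 0 0 0 0;1 0 0 0 0")

```text
clock: 3.95
tcp_pos: [0.5323, 0.08, 0.0627]
eef_rot: [-0.0, -0.093, 0.996, -0.0]
force: [-1.7, -0.6, 2.1]
opening: -0.002
```

Request:
arm_command(rows="1 0 0 0.001 0;1 0 0 0.0008 0;1 0 0 0 0")

```text
clock: 4.2
tcp_pos: [0.5322, 0.08, 0.0608]
eef_rot: [-0.0, -0.093, 0.996, -0.0]
force: [-1.6, -0.5, 1.6]
opening: 0.002
```

Request:
arm_command(rows="1 0.01 0 -0.03 0;1 0.025 0 -0.033 0;1 0.025 0 -0.033 0;1 0.015 0 -0.037 0;1 0 0 -0.03 0;1 0 0 0 0;1 0 0 0 0;1 0 0 0 0;1 0 0 0 0;1 0 0 0 0;1 0 0 0 0;1 0 0 0 0;1 0 0 0 0;1 0 0 0 0;1 0 0 0 0;1 0 0 0 0;1 0 0 0 0;1 0 0 0 0;1 0 0 0 0;1 0 0 0 0")

```text
clock: 5.87
tcp_pos: [0.4587, 0.0661, 0.224]
eef_rot: [0.0, -0.093, 0.996, 0.0]
force: [0.5, -0.7, 0.7]
opening: -0.002
```

Run:
```python
from h import *
s=monitor.read_state(); print(s['tcp_pos'],s['force'],s['clock'])
a=snap('top','t2.png');b=snap('side','s2.png')
print('plunger pred',proj('top',(.5677,.086,.06)),proj('side',(.5677,.086,.06)))
A=cv2.resize(a[190:330,230:390],None,fx=2.5,fy=2.5); B=cv2.resize(b[130:330,230:390],None,fx=2.5,fy=2.5)
A=cv2.copyMakeBorder(A,0,B.shape[0]-A.shape[0],0,0,0); cv2.imwrite('pics/c2.png',np.hstack([A,B]))
```

```text
[0.45874135 0.06612395 0.22404799] [ 0.47130145 -0.71430431  0.6737122 ] 5.8667
plunger pred [302.40476404 248.81320819] [308.30539698 252.48506069]
```

View pics/c2.png

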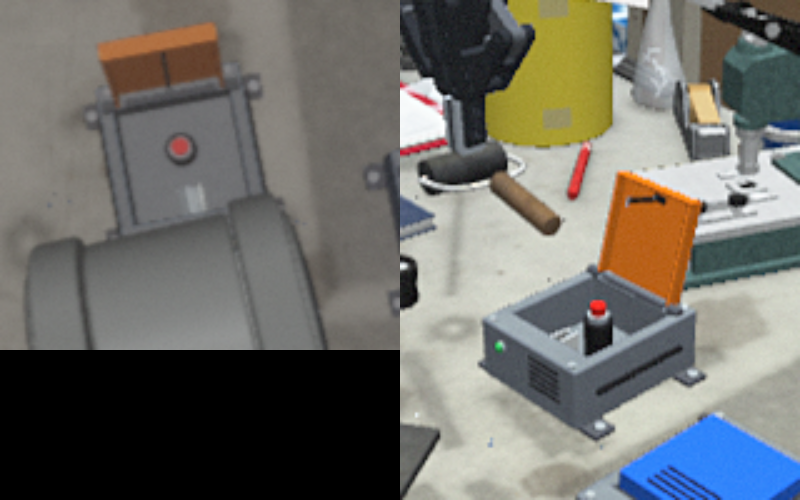

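The hatch stands wide open. The red button is out at crop (179,147) in the top view and (598,303) in the side view, within 1 px of the prediction. I'll move above it.

Request:
arm_command(rows="1 0 0 0 0;1 0 0 0 0;1 0 0 0 0;1 0 0 0 0;1 -.0278 0 0.02 0;1 -.0278 0 0.02 0;1 -.0278 0 0.02 0;1 -.0278 0 0.02 0;1 0 0 0.03 0;1 0 0 0.025 0;1 0 0 0.015 0;1 0 0 0.004 0;1 0 0 0 0;1 0 0 0 0;1 0 0 0 0")

```text
clock: 7.22
tcp_pos: [0.5691, 0.0869, 0.0715]
eef_rot: [0.001, -0.093, 0.996, 0.0]
force: [-0.3, 0.8, 0.1]
opening: 0.003
```

Run:
```python
from h import *
s=monitor.read_state(); print(s['tcp_pos'],s['force'],s['clock'])
b=snap('side','s3.png'); print(proj('side',s['tcp_pos']))
cv2.imwrite('pics/c3.png',cv2.resize(b[180:300,250:380],None,fx=4,fy=4))
```

```text
[0.56909764 0.08687147 0.07147341] [-0.30530828  0.76764591  0.06430925] 7.2167
[308.58993075 247.01978497]
```

View pics/c3.png

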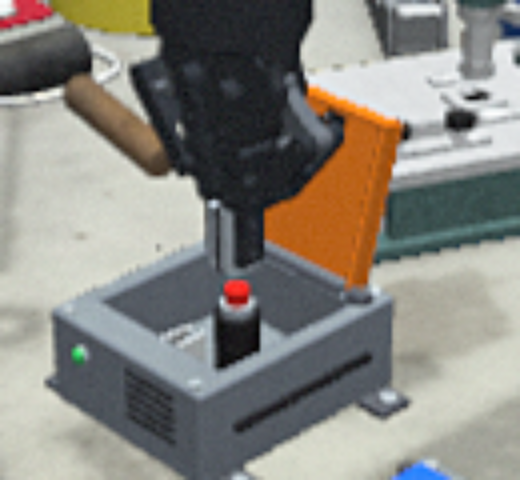

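The fingertips at (235,268) are right above the red button at (237,292), and the hatch is untouched. I'll press down.

Request:
arm_command(rows="1 0 0 0.004 0;1 0 0 0.004 0;1 0 0 0.002 0;1 0 0 0.0013 0;1 0 0 0.0013 0;1 0 0 0.0013 0;1 0 0 0.0013 0;1 0 0 0.0013 0;1 0 0 0 0;1 0 0 0 0")

```text
clock: 8.1
tcp_pos: [0.568, 0.0868, 0.0541]
eef_rot: [-0.0, -0.093, 0.996, 0.0]
force: [-3.1, 0.6, 7.2]
opening: 0.003
```

Request:
arm_command(rows="1 0 0 0.001 0;1 0 0 0.001 0;1 0 0 0 0;1 0 0 0 0")

```text
clock: 8.43
tcp_pos: [0.5681, 0.0868, 0.0538]
eef_rot: [0.0, -0.093, 0.996, 0.001]
force: [-8.5, -0.3, 26.1]
opening: -0.002
```

The button is on its firm stop at z = 0.054, which is fully home. I'll withdraw straight up, then back.

Request:
arm_command(rows="1 0 0 -0.005 0;1 0 0 -0.02 0;1 0 0 -0.03 0;1 0.02 0 -0.03 0;1 0.03 0 -0.02 0;1 0.03 0 -0.02 0;1 0.03 0 -0.02 0;1 0 0 0 0;1 0 0 0 0;1 0 0 0 0;1 0 0 0 0;1 0 0 0 0")

```text
clock: 9.43
tcp_pos: [0.4604, 0.0664, 0.1957]
eef_rot: [-0.001, -0.093, 0.996, -0.0]
force: [0.4, 0.8, -0.7]
opening: -0.002
```

Run:
```python
from h import *
s=monitor.read_state(); print(s['tcp_pos'],s['force'],s['clock'])
a=snap('top','t4.png');b=snap('side','s4.png')
A=cv2.resize(a[190:390,170:470],(450,300)); B=cv2.resize(b[180:300,250:380],(325,300))
C=cv2.resize(b[200:440,170:490],(400,300)); D=cv2.resize(cv2.imread('pics/side0.png')[200:440,170:490],(375,300))
cv2.imwrite('pics/c4.png',np.vstack([np.hstack([A,B]),np.hstack([C,D])]))
```

```text
[0.46040053 0.06643403 0.19568033] [ 0.41422222  0.78246903 -0.66799877] 9.4333
```

View pics/c4.png

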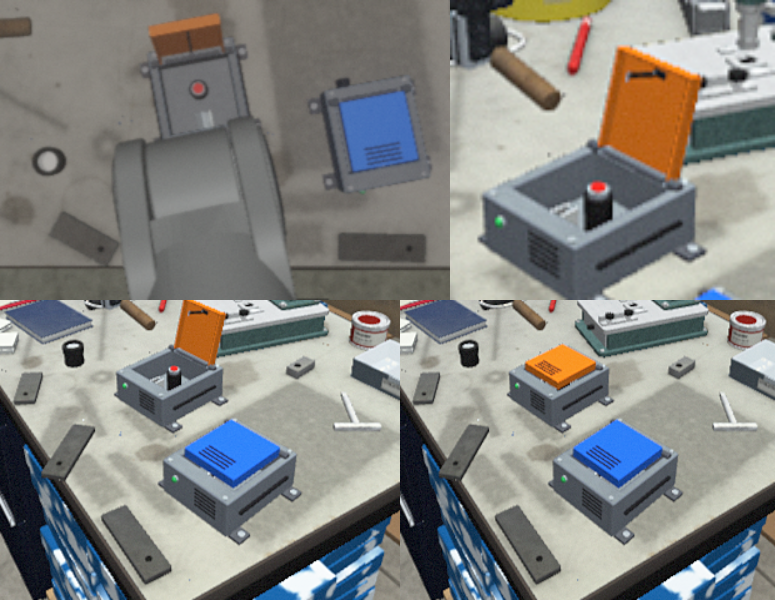

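The button is now flush in its collar, at (598,188) in the upper right crop. The hatch stands open, the blue hatch is shut and the loose things haven't moved. The arm is clear, so I'm handing in.

```bash
python3 -c "
from station import job_done
print(job_done())"
```

```text
the job is handed in; nothing more can be done
None
```

The orange hatch is open, its red button is pushed home, and the job was handed in at about 9.5 s of the 38 s allowed; the hand-in reports no verdict.

- **Hatch:** I pressed the ribbed pad once with the shut fingertips, about 7 mm in at roughly 2 N, then drew back up and towards the robot. It popped up and stood wide open in every picture after that.
- **Button:** I pushed it down until it met its firm stop, with the fingertips at z = 0.054 m and 26 N on the tool. In the last picture it sits flush in its collar.
- **Last checks:** The orange hatch was open, the blue hatch shut and the loose things where they started. The arm was clear with only noise-level force. No check failed or disagreed. The joint values can't be read directly, so these checks rest on the pictures, the fingertip position and the forces.

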